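# Zero the tube photometer on its blank

### The job

Get the bench photometer ready on the blank tube in its well: switch it on by pressing down the raised far end of the rocker switch, then push the lid down with a fingertip until it is fully shut, then tap the round zero key and last the wide oblong read key. Touch lightly, press each key well down and let it come up before the next, and press no key while the photometer is off or the lid open, nor the small square menu key at all. Only press and push, lift nothing, and do not shift the photometer, its tube or the things beside it.

Things in the scene. Friction and masses are not known exactly. Their poses are not given: they have to be found in the camera images.
- photometer: loose bench instrument, 2 to 3 kg, 190 (x) x 240 (y) mm. Origin: centre of its underside; x to its back (away from the robot), y to its left, z up. At the front a key panel (42 mm high, rising 8 degrees to 51 mm) with three keys in a row 62 mm in front of the origin, then a steep display face, then a flat deck 80 mm high with the lid at the left and the rocker switch at the right
- zero_key_top (a point): centre of the top of the zero key: round, 21 mm across, the middle one of the three grey keys (20 mm left of the panel's centre line), its top 8 mm proud of the panel. Moves with the key
- zero_key (a joint): travel of the zero key, m: 0 up, 0.005 fully down (square to the panel); a spring brings it back, 1.2 N to start it, 4.2 N fully down; it counts as pressed beyond 0.002
- read_key_top (a point): centre of the top of the read key: oblong with round ends, 44 mm along y, 21 mm along x, the right one of the three keys (52 mm right of the centre line), its top 8 mm proud of the panel. Moves with the key
- read_key (a joint): travel of the read key, m: like the zero key
- menu_key_top (a point): centre of the top of the menu key: square, 14 mm, the left one of the three keys (74 mm left of the centre line), its top 8 mm proud. Not to be pressed
- menu_key (a joint): travel of the menu key, m: like the zero key
- rocker_end (a point): on top of the raised far end of the black rocker switch (V-shaped, 35 mm along x, 21 mm wide), 15 mm behind its pivot, which is 30 mm behind and 85 mm right of the photometer's origin. Moves with the rocker: 91 mm above the bench when off, 5 mm lower when on; that half then lies level, 3 mm above the bezel round it
- power_rocker (a joint): angle of the rocker, rad: 0 off (far end up), 0.36 on (far end down, near end up); counts as on beyond 0.25. Friction holds it where it is left; about 2 N on the raised end move it. A flat fingertip should press at the end, not over the pivot
- lid_hinge (a point): the hinge of the lid, at its far upper edge on a small block, 84 mm behind and 62 mm left of the photometer's origin, 110 mm high; does not move with the lid. The hinge's line runs along the photometer's y
- lid_top (a point): point on the top face of the dark hollow lid, mid-width, 38 mm in front of the hinge and 4 mm above it when shut. The lid is 74 (x) x 70 (y) x 33 mm, its top 114 mm above the bench when shut. Moves with the lid
- lid (a joint): angle of the lid, rad: 0 shut, grows as its front edge rises (starts between 0.35 and 0.75). A friction hinge holds it at any angle, and the lid takes 3 N or less to close. Pressing straight down on its top face 38 mm in front of the hinge closes it; pressing on its raised front edge can jam unless the finger follows the arc
- blank_tube: capped tube, 13 mm across, 96 mm long, loose in the well under the lid, its cap 24 mm above the deck; origin at the centre of its lower end, 8 mm above the bench. The shut lid clears it
- beaker: loose glass beaker, 45 mm across, 55 mm high, at the photometer's right; origin at the centre of its underside
- petri_dish: loose closed petri dish, 56 mm across, 13 mm high, at the photometer's left; origin at the centre of its underside
- marker_pen: loose marker pen lying in front of the photometer, 133 mm long along its y axis, 13 mm thick; origin under its middle

How it is judged (in metres and radians):
On the way, in this order (a step that is already met when the one before it is completed fails the run):
1. the rocker is switched on while the lid still stands open (value of joint power_rocker above 0.25 rad and value of joint lid above 0.2 rad), for 0.1 s.
2. the lid is pushed shut (value of joint lid below 0.05 rad and value of joint power_rocker above 0.25 rad), for 0.1 s.
3. the zero key is pressed, alone (value of joint zero_key above 0.002 m and value of joint read_key below 0.001 m), for 0.04 s.
4. the zero key has come up again, and no other is pressed (value of joint each of zero_key, read_key below 0.001 m), for 0.04 s.
5. the read key is pressed, alone (value of joint read_key above 0.002 m and value of joint zero_key below 0.001 m), for 0.04 s.
At the end, for the whole second after the job is handed in: The rocker is on (beyond 0.25 of 0.36 rad), the lid is shut (within 0.05 rad), all three keys are up again (within 1 mm), the blank tube stands in its well, and the photometer (12 mm) and the beaker, petri dish and marker pen (15 mm each) are where they were (all of step 2 and all of step 4 and value of joint menu_key below 0.001 m and distance of photometer from where it was at the start of the episode below 0.012 m and linear speed of photometer below 0.02 m/s and z of blank_tube in the frame of photometer below 0.02 m and distance of each of beaker, petri_dish, marker_pen from where it was at the start of the episode below 0.015 m); the robot touches nothing.
It fails at once if the zero or read key was pressed while the photometer was off or its lid open, or the menu key was pressed ((value of joint any of zero_key, read_key above 0.002 m and (value of joint power_rocker below 0.2 rad or value of joint lid above 0.08 rad)) or value of joint menu_key above 0.002 m).
It fails at once if the photometer was touched with more than 30 N (contact force between any of the fingers, the arm and photometer above 30 N).
It fails at once if the photometer was shifted by more than 12 mm, lifted or tipped (distance of photometer from where it was at the start of the episode above 0.012 m or height (world z) of photometer above 0.006 m or angle between photometer's own z axis and vertical above 0.06 rad).
It fails at once if the blank tube was lifted in its well, or the lid lifted far open (z of blank_tube in the frame of photometer above 0.02 m or value of joint lid above 0.95 rad).
It fails at once if a thing beside the photometer was moved by more than 15 mm (distance of any of beaker, petri_dish, marker_pen from where it was at the start of the episode above 0.015 m).
It also fails if it takes over 48 s, if anything falls off the work surface, if the arm or the gripper's body presses on something with over 40 N, if the wrist force passes 120 N, or if a joint passes its speed limit or range.

### The arm

A 6-joint arm with a two-finger parallel gripper is mounted at the origin on a cart in front of the work surface, level with it; the furniture and walls round the work are solid. World frame = base frame: x ahead of the robot, y to its left, z up, the work surface at z = 0. Lengths are in mm, angles in degrees, forces in N, time in s.
With the tool pointing down it reaches from about 300 to 850 mm from the base axis. Payload 4.2 kg.
Tool frame: the origin (TCP) lies midway between the tips of the shut fingers; the grasp point (between the pads) lies 19 mm behind it; z points along the fingers, y is the direction in which the jaws open and shut (so a half turn about z gives the same grasp; the last joint's range is limited). The gripper opens to 91 mm and grips with 3 to 60 N. Pads are 32 mm wide; open, the fingers measure 118 mm over their backs; the gripper's body (76 mm by 178 mm) begins 60 mm behind the grasp point.
Start: joints at [-70.932, 18.312, 89.639, -0, 72.044, -1.146], TCP at [198.682, -539.601, 213.976] pointing down, gripper open.
Joint ranges: [-177.97, 177.97], [-48.28, 115.42], [12.27, 149.76], [-77.06, 257.06], [2.81, 150.46], [-146.56, 146.56]. Speed limits (degrees/s): [147.25, 147.25, 180, 180, 180, 180].

### API

Orientations are given as [roll, pitch, yaw] about the fixed x, y, z axes, in that order (R = Rz(yaw) Ry(pitch) Rx(roll)).
In Python, from workcell import env gives the robot as it stands.
- The arm moves only by the shell command python3 -m jog 'ROWS' [FORCE]. ROWS is JSON, a list of rows, each an object of numbers: "dx", "dy", "dz": the shift along the world's x, y, z in m; "wx", "wy", "wz": the turn, a rotation vector about the world's x, y, z in rad; "grip": the gripper's target within -1 to 1 (shut at 1, half-way at 0, fully open at -1). In form: [{"dx": .., "dy": .., "dz": .., "wx": .., "wy": .., "wz": .., "grip": ..}, ...]. A call has 1 to 10 rows; each row shifts and turns the commanded pose from where the row before left it; what a row does not reach is not made up. A row lasts 1/10 s, in which the tool goes at most 50 mm and 8.59 degrees, less where a joint would pass 70% of its speed; a pose out of reach is approached as far as the arm can. A call with a gripper value outside its range is refused whole. The fingers move at their own pace and stop on an object; FORCE is the grip in N (left out, the last holds). Time passes only in rows, so rows that do not move let the fingers close. It gives the time, the measured TCP pose, the force and the opening at its end, in the units of the state.
- env.state(): the state, without advancing time (a new reading comes with each control period).
- env.grab_frame(name): name is "side" or "top" or "wrist"; returns the picture (384x512x3 uint8, red, green, blue); there is no depth.
- env.get_calibration(name): a dict with "fx", "fy", "cx", "cy" (pixels), "R" (3x3) and "t" (3): a world point X has camera coordinates R X + t. Camera axes: x right, y down, z forward; pixel columns grow to the right and rows downward; lengths in mm; the calibration is good to about 2 mm. A picture is of the moment at which its call begins: read the wrist's pose just before it. get_calibration takes no time and is no camera call; for the wrist camera it gives the pose at the moment of the call.
- env.job_done(): hands the job in, once; it reports no verdict.
The state is a dict: "time_s": time; "qpos": joint angles; "qvel": joint speeds; "effort": joint torques, N m; "ee_pos": TCP position; "ee_rot": TCP orientation; "force": force on the tool from outside, world axes, zero at the start; "torque": the same for the moment, N m; "gripper_width": finger opening in mm.
Only numpy, scipy, OpenCV 4.12 (cv2) and the standard library are available. Lean on these libraries where they do the work, as an engineer would, in place of code of your own. Each camera call takes 0.05 s, during which the arm holds its last target. There are 200 camera calls.

## Working session

There is one attempt and no reset: what is moved stays moved. The work goes in short steps, Python scripts to look and compute and a shell command to move; the robot and the scene stay as the last step left them, time stands still between calls to the robot, and variables do not carry over. Pictures are saved under pics/ and viewed, about 8 in all and at most 12, crops included, and the job is handed in when it is done.

```bash
ls; mkdir -p pics
python3 - <<'E'
from workcell import env
import cv2,numpy as np
for n in("top","side"):
    cv2.imwrite(f"pics/{n}0.png",env.grab_frame(n)[:,:,::-1])
    c=env.get_calibration(n);print(n,{k:np.round(v,3).tolist() for k,v in c.items()})
s=env.state();print(s)
E
```

```text
pics
top {'fx': 405.359, 'fy': 405.359, 'cx': 260.604, 'cy': 193.927, 'R': [[0.009, -0.999, 0.043], [-0.996, -0.012, -0.084], [0.085, -0.042, -0.996]], 't': [-3.879, 549.32, 914.065]}
side {'fx': 383.819, 'fy': 383.819, 'cx': 259.947, 'cy': 189.215, 'R': [[0.997, -0.072, -0.005], [-0.044, -0.543, -0.838], [0.058, 0.836, -0.545]], 't': [-558.923, 124.554, 966.53]}
{'time_s': 0.1, 'qpos': array([-7.09335074e+01,  1.83484033e+01,  8.96981788e+01, -2.07925486e-04,
        7.20444819e+01, -1.14474238e+00]), 'qvel': array([-0.00249679, -0.04487455, -0.27658533, -0.11238258, -0.02639694,
       -0.04152641]), 'effort': array([ 1.02048340e-03, -4.13331056e+01, -2.32507968e+01,  7.27875531e-02,
        4.21243964e-02, -6.90245975e-05]), 'ee_pos': array([ 198.5178505 , -539.17077656,  213.20847827]), 'ee_rot': array([-1.79908950e+02, -1.62163651e-03,  2.02112980e+01]), 'force': array([-0.42743008,  0.0076133 ,  0.17818497]), 'torque': array([-0.01797162,  0.02253042, -0.01763436]), 'gripper_width': 91.6218030638766}
```

View pics/top0.png

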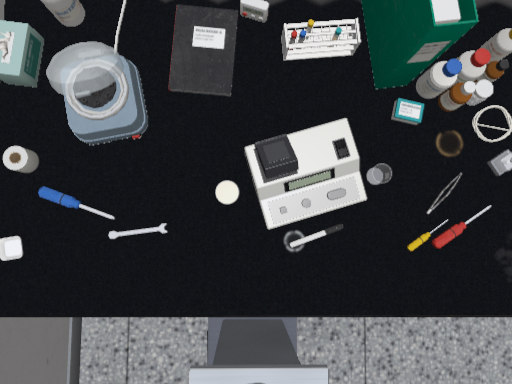

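View pics/side0.png

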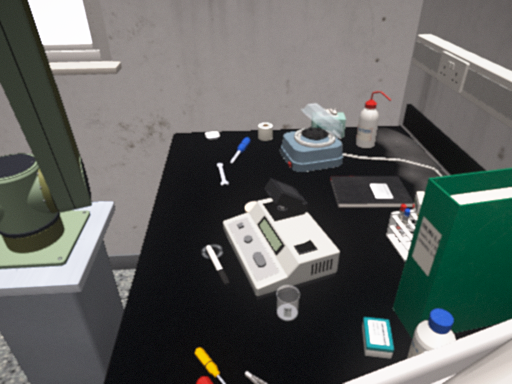

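The top view shows the photometer around (305,172): menu, zero and read keys near (283,210), (306,203) and (337,194), the rocker near (341,148) and the open lid near (275,157). In the side view the zero key is near (249,240) and the read key near (259,258). Next I segment it and cast rays.

```bash
cat > h.py <<'E'
from workcell import env
import numpy as np,cv2
def ray(c,u,v):
    R=np.array(c["R"]);t=np.array(c["t"])
    d=R.T@np.array([(u-c["cx"])/c["fx"],(v-c["cy"])/c["fy"],1]);return -R.T@t,d/np.linalg.norm(d)
def plane(c,uv,z):
    o,d=ray(c,*uv);return o+d*(z-o[2])/d[2]
def tri(c1,a,c2,b):
    o1,d1=ray(c1,*a);o2,d2=ray(c2,*b)
    A=np.stack([d1,-d2],1);s=np.linalg.lstsq(A,o2-o1,rcond=None)[0]
    p,q=o1+s[0]*d1,o2+s[1]*d2;return (p+q)/2,np.linalg.norm(p-q)
E
python3 - <<'E'
from h import *
a=cv2.imread("pics/top0.png")[110:240,235:400];b=cv2.imread("pics/side0.png")[170:300,205:350]
cv2.imwrite("pics/crop.png",np.vstack([np.pad(cv2.resize(x,None,fx=s,fy=s,interpolation=cv2.INTER_CUBIC),((0,0),(0,0),(0,0))) [:, :500] for x,s in((a,500/165),)]))
cv2.imwrite("pics/crop.png",np.hstack([cv2.resize(a,(495,390),interpolation=2),cv2.resize(b,(290,260),interpolation=2)[:390] if 0 else cv2.copyMakeBorder(cv2.resize(b,(290,260),interpolation=2),0,130,0,0,0)]))
for n,(x0,y0,x1,y1) in(("top",(240,110,375,235)),("side",(215,180,345,300))):
    g=cv2.cvtColor(cv2.imread(f"pics/{n}0.png"),6)
    m=np.zeros_like(g);m[y0:y1,x0:x1]=(g[y0:y1,x0:x1]>135)*255
    cs,h=cv2.findContours(m,cv2.RETR_CCOMP,cv2.CHAIN_APPROX_NONE)
    for c,hh in zip(cs,h[0]):
        if cv2.contourArea(c)>15:
            M=cv2.moments(c);print(n,"hole" if hh[3]>=0 else "out",cv2.contourArea(c),round(M["m10"]/M["m00"],1),round(M["m01"]/M["m00"],1),cv2.boundingRect(c))
E
```

```text
top out 26.0 320.4 232.7 (312, 230, 14, 5)
top out 192.5 308.8 180.1 (289, 172, 41, 17)
top out 83.0 371.0 175.5 (367, 168, 8, 16)
top out 7364.0 312.4 175.6 (245, 118, 122, 111)
top hole 569.0 309.1 179.6 (283, 167, 53, 26)
top hole 271.5 340.8 148.4 (332, 137, 19, 23)
side out 20.5 283.4 286.4 (278, 285, 15, 5)
side out 50.5 217.3 263.5 (215, 254, 8, 16)
side out 201.5 270.0 234.8 (260, 220, 21, 30)
side out 5537.0 275.5 242.8 (223, 198, 117, 92)
side hole 31.5 261.0 264.7 (256, 262, 11, 6)
side hole 213.5 305.2 247.2 (293, 239, 25, 16)
side hole 25.0 248.0 240.7 (244, 238, 9, 6)
side hole 20.5 240.4 226.4 (237, 224, 8, 6)
side hole 479.0 270.5 235.4 (257, 215, 29, 41)
side out 17.5 223.8 181.9 (221, 180, 7, 5)
```

View pics/crop.png

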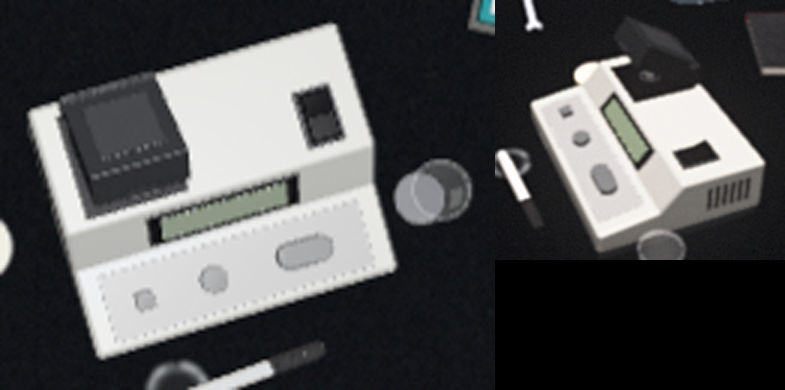

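The crops give key centres of menu (283.3,209.7), zero (306,202.7) and read (336.7,193.7) in the top view. In the side view they are (240.5,225.5), (248,239) and (259,259). The rocker is at (341,148.4) in the top view and (305.5,247) in the side view.

Run:
```python
from h import *
ct,cs=env.get_calibration("top"),env.get_calibration("side")
P={"menu":((283.3,209.7),(240.5,225.7),(-62,74,55)),"zero":((306,202.7),(248,239.2),(-62,20,55)),"read":((336.7,193.7),(259.3,259),(-62,-52,55)),"rock":((341,148.4),(305.5,247),(30,-85,83))}
W=[];L=[]
for k,(a,b,l) in P.items():
    p,e=tri(ct,a,cs,b);q=plane(ct,a,l[2]);print(k,p.round(1),round(e,1),"top-plane",q.round(1),"side-plane",plane(cs,b,l[2]).round(1));W.append(q[:2]);L.append(l[:2])
W=np.array(W);L=np.array(L)
A=L-L.mean(0);B=W-W.mean(0)
yaw=np.arctan2((A[:,0]*B[:,1]-A[:,1]*B[:,0]).sum(),(A*B).sum())
R=np.array([[np.cos(yaw),-np.sin(yaw)],[np.sin(yaw),np.cos(yaw)]]);o=W.mean(0)-R@L.mean(0)
print("yaw",np.degrees(yaw),"o",o,"res",(W-(L@R.T+o)).round(1).tolist())
for n,l in dict(zero=(-62,20),read=(-62,-52),menu=(-62,74),rocker_end=(45,-85),lid_top=(46,62),hinge=(84,62)).items(): print(n,(R@l+o).round(1))
for n,uv,z in(("beaker",(373,178),30),("pen",(318,236),8),("dish",(227,192),10)):print(n,plane(ct,uv,z).round(1))
```

```text
menu [511.1 -48.6  48.2] 2.3 top-plane [511.9 -47.9  55. ] side-plane [509.9 -57.3  55. ]
zero [527.2 -99.9  48.2] 2.9 top-plane [528.1 -98.8  55. ] side-plane [ 525.5 -108.    55. ]
read [ 548.3 -169.5   50.2] 2.7 top-plane [ 549.2 -168.4   55. ] side-plane [ 546.7 -174.7   55. ]
rock [ 646.5 -172.7   80.6] 2.2 top-plane [ 647.1 -172.2   83. ] side-plane [ 644.7 -175.6   83. ]
yaw 17.2673951992217 o [593.15166669 -99.95344451] res [[-0.1, -0.2], [0.1, 0.4], [-0.2, -0.3], [0.1, 0.1]]
zero [528.  -99.3]
read [ 549.4 -168. ]
menu [512.  -47.7]
rocker_end [ 661.4 -167.8]
lid_top [618.7 -27.1]
hinge [655.  -15.8]
beaker [ 589.2 -259.8   30. ]
pen [ 453.3 -134.3    8. ]
dish [554.   79.9  10. ]
```

The fit residuals are under 0.5 mm, with yaw 17.3°. The tool yaw (20.2°) nearly matches, so I shut the gripper and go over the rocker, aiming 25 mm behind its pivot at (671,-165).

```bash
python3 -m jog '[{"dx":0.03,"dy":0.024,"grip":1,"wz":-0.025},{"dx":0.03,"dy":0.024,"grip":1,"wz":-0.026},{"dx":0.03,"dy":0.024,"grip":1},{"dx":0.03,"dy":0.024,"grip":1},{"dx":0.03,"dy":0.024,"grip":1},{"dx":0.03,"dy":0.024,"grip":1},{"dx":0.03,"dy":0.024,"grip":1},{"dx":0.03,"dy":0.024,"grip":1},{"dx":0.03,"dy":0.024,"grip":1},{"dx":0.03,"dy":0.024,"grip":1}]' 10
python3 -m jog '[{"dx":0.03,"dy":0.024,"grip":1},{"dx":0.03,"dy":0.024,"grip":1},{"dx":0.03,"dy":0.024,"grip":1},{"dx":0.03,"dy":0.024,"grip":1},{"dx":0.02,"dy":0.012,"grip":1},{"grip":1},{"grip":1}]'
```

```text
invalid input
invalid input
```

```bash
python3 -m jog '[{"dx":0.03,"dy":0.024,"dz":0,"wx":0,"wy":0,"wz":-0.025,"grip":1}]' 10; python3 -m jog '[{"dx":0.03,"dy":0.024,"dz":0,"wx":0,"wy":0,"wz":-0.025,"grip":1}]'
```

```text
time_s: 0.2
ee_pos: [226.7, -517.3, 213.2]
ee_rot: [180.0, 0.1, 18.5]
force: [0.8, 0.6, -0.4]
gripper_width: 85.9
time_s: 0.3
ee_pos: [258.7, -491.2, 213.3]
ee_rot: [-179.9, 0.0, 17.1]
force: [0.2, -1.2, 0.5]
gripper_width: 77.8
```

All fields are needed.

```bash
python3 -m jog '[{"dx":0.03,"dy":0.024,"dz":0,"wx":0,"wy":0,"wz":0,"grip":1},{"dx":0.03,"dy":0.024,"dz":0,"wx":0,"wy":0,"wz":0,"grip":1},{"dx":0.03,"dy":0.024,"dz":0,"wx":0,"wy":0,"wz":0,"grip":1},{"dx":0.03,"dy":0.024,"dz":0,"wx":0,"wy":0,"wz":0,"grip":1},{"dx":0.03,"dy":0.024,"dz":0,"wx":0,"wy":0,"wz":0,"grip":1},{"dx":0.03,"dy":0.024,"dz":0,"wx":0,"wy":0,"wz":0,"grip":1},{"dx":0.03,"dy":0.024,"dz":0,"wx":0,"wy":0,"wz":0,"grip":1},{"dx":0.03,"dy":0.024,"dz":0,"wx":0,"wy":0,"wz":0,"grip":1},{"dx":0.03,"dy":0.024,"dz":0,"wx":0,"wy":0,"wz":0,"grip":1},{"dx":0.03,"dy":0.024,"dz":0,"wx":0,"wy":0,"wz":0,"grip":1}]'
python3 -m jog '[{"dx":0.03,"dy":0.024,"dz":0,"wx":0,"wy":0,"wz":0,"grip":1},{"dx":0.03,"dy":0.024,"dz":0,"wx":0,"wy":0,"wz":0,"grip":1},{"dx":0.02,"dy":0.02,"dz":0,"wx":0,"wy":0,"wz":0,"grip":1},{"dx":0,"dy":0,"dz":0,"wx":0,"wy":0,"wz":0,"grip":1},{"dx":0,"dy":0,"dz":0,"wx":0,"wy":0,"wz":0,"grip":1}]'
```

```text
time_s: 1.3
ee_pos: [559.5, -250.3, 213.5]
ee_rot: [-180.0, 0.0, 17.4]
force: [0.0, -0.4, 0.3]
gripper_width: 0.3
time_s: 1.8
ee_pos: [638.4, -183.2, 213.1]
ee_rot: [-180.0, 0.1, 17.4]
force: [0.2, -0.3, -0.3]
gripper_width: 0.4
```

Run:
```python
from h import *
c=env.get_calibration("wrist");f=env.grab_frame("wrist");s=env.state();print(s["ee_pos"],s["ee_rot"],s["time_s"],s["force"])
cv2.imwrite("pics/w1.png",f[:,:,::-1])
def pr(p):
    q=np.array(c["R"])@p+c["t"];return (c["fx"]*q[0]/q[2]+c["cx"],c["fy"]*q[1]/q[2]+c["cy"])
for n,p in dict(zero=(528,-99.3,55),read=(549.4,-168,55),rend=(661.4,-167.8,91),pivot=(647.1,-172.2,84)).items():print(n,np.round(pr(np.array(p)),1))
```

```text
[ 637.99984503 -183.87711642  213.41994569] [-1.79985226e+02  9.01695786e-02  1.73529687e+01] 1.85 [ 0.15431847 -0.5432784  -0.60831184]
zero [156.6 238.1]
read [219.2 238.2]
rend [246.7 151.4]
pivot [246.9 165.3]
```

View pics/w1.png

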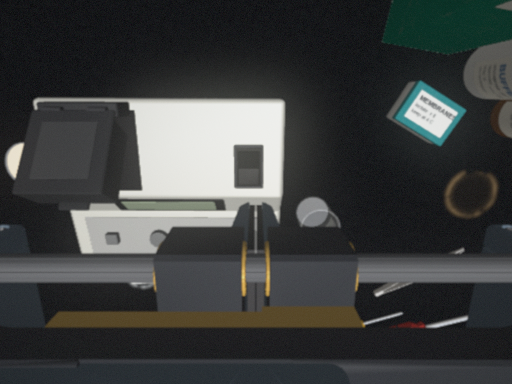

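The wrist view confirms the estimate: the zero key is at (158,238) against a predicted (157,238), and the rocker centre is at (248.5,166) against (247,165). I go over the rocker end and descend.

```bash
python3 -m jog '[{"dx":0.0165,"dy":0.009,"dz":0,"wx":0,"wy":0,"wz":0,"grip":1},{"dx":0.0165,"dy":0.009,"dz":0,"wx":0,"wy":0,"wz":0,"grip":1},{"dx":0,"dy":0,"dz":-0.03,"wx":0,"wy":0,"wz":0,"grip":1},{"dx":0,"dy":0,"dz":-0.03,"wx":0,"wy":0,"wz":0,"grip":1},{"dx":0,"dy":0,"dz":-0.03,"wx":0,"wy":0,"wz":0,"grip":1},{"dx":0,"dy":0,"dz":-0.015,"wx":0,"wy":0,"wz":0,"grip":1},{"dx":0,"dy":0,"dz":-0.008,"wx":0,"wy":0,"wz":0,"grip":1},{"dx":0,"dy":0,"dz":0,"wx":0,"wy":0,"wz":0,"grip":1}]'
```

```text
time_s: 2.65
ee_pos: [670.6, -166.4, 100.2]
ee_rot: [-180.0, 0.1, 17.3]
force: [-0.2, -1.3, 0.1]
gripper_width: 0.3
```

```bash
for i in 1 2 3; do python3 -m jog '[{"dx":0,"dy":0,"dz":-0.002,"wx":0,"wy":0,"wz":0,"grip":1},{"dx":0,"dy":0,"dz":-0.001,"wx":0,"wy":0,"wz":0,"grip":1},{"dx":0,"dy":0,"dz":0,"wx":0,"wy":0,"wz":0,"grip":1}]' | egrep 'pos|force'; done
```

```text
ee_pos: [672.0, -165.8, 98.9]
force: [0.6, 0.2, 0.4]
ee_pos: [671.6, -165.5, 94.8]
force: [0.2, -0.1, -0.1]
ee_pos: [672.0, -165.6, 92.1]
force: [1.2, -0.2, 0.6]
```

```bash
python3 -m jog '[{"dx":0,"dy":0,"dz":-0.002,"wx":0,"wy":0,"wz":0,"grip":1},{"dx":0,"dy":0,"dz":-0.001,"wx":0,"wy":0,"wz":0,"grip":1},{"dx":0,"dy":0,"dz":0,"wx":0,"wy":0,"wz":0,"grip":1}]' | egrep 'pos|force';python3 -m jog '[{"dx":0,"dy":0,"dz":-0.001,"wx":0,"wy":0,"wz":0,"grip":1},{"dx":0,"dy":0,"dz":-0.001,"wx":0,"wy":0,"wz":0,"grip":1},{"dx":0,"dy":0,"dz":0,"wx":0,"wy":0,"wz":0,"grip":1}]' | egrep 'pos|force';python3 -m jog '[{"dx":0,"dy":0,"dz":-0.001,"wx":0,"wy":0,"wz":0,"grip":1},{"dx":0,"dy":0,"dz":0,"wx":0,"wy":0,"wz":0,"grip":1}]' | egrep 'pos|force'
```

```text
ee_pos: [672.1, -165.6, 89.1]
force: [1.2, 0.4, 1.9]
ee_pos: [671.6, -165.7, 86.8]
force: [0.8, 0.7, 2.0]
ee_pos: [671.6, -165.7, 86.7]
force: [-0.5, 0.9, 5.1]
```

```bash
python3 -m jog '[{"dx":0,"dy":0,"dz":-0.0005,"wx":0,"wy":0,"wz":0,"grip":1},{"dx":0,"dy":0,"dz":0,"wx":0,"wy":0,"wz":0,"grip":1}]' | egrep 'pos|force'; python3 -m jog '[{"dx":0,"dy":0,"dz":0.01,"wx":0,"wy":0,"wz":0,"grip":1},{"dx":0,"dy":0,"dz":0.03,"wx":0,"wy":0,"wz":0,"grip":1},{"dx":0,"dy":0,"dz":0.03,"wx":0,"wy":0,"wz":0,"grip":1},{"dx":0,"dy":0,"dz":0.04,"wx":0,"wy":0,"wz":0,"grip":1},{"dx":-0.015,"dy":0.03,"dz":0.017,"wx":0,"wy":0,"wz":0,"grip":1},{"dx":-0.015,"dy":0.03,"dz":0,"wx":0,"wy":0,"wz":0,"grip":1},{"dx":-0.01,"dy":0.03,"dz":0,"wx":0,"wy":0,"wz":0,"grip":1},{"dx":-0.005,"dy":0.03,"dz":0,"wx":0,"wy":0,"wz":0,"grip":1},{"dx":0,"dy":0.02,"dz":0,"wx":0,"wy":0,"wz":0,"grip":1},{"dx":0,"dy":0,"dz":0,"wx":0,"wy":0,"wz":0,"grip":1}]'
python3 - <<'E'
from h import *
s=env.grab_frame("side")[:,:,::-1];w=env.grab_frame("wrist")[:,:,::-1]
cv2.imwrite("pics/s2.png",np.hstack([cv2.resize(s[150:310,210:350],(420,480),interpolation=2),cv2.resize(w[60:260,140:300],(380,480),interpolation=2)]))
E
```

```text
ee_pos: [671.6, -165.7, 86.6]
force: [-0.7, 0.6, 6.2]
time_s: 5.55
ee_pos: [625.7, -23.4, 212.4]
ee_rot: [-179.9, 0.1, 17.5]
force: [0.1, -0.4, -0.4]
gripper_width: 0.8
```

View pics/s2.png

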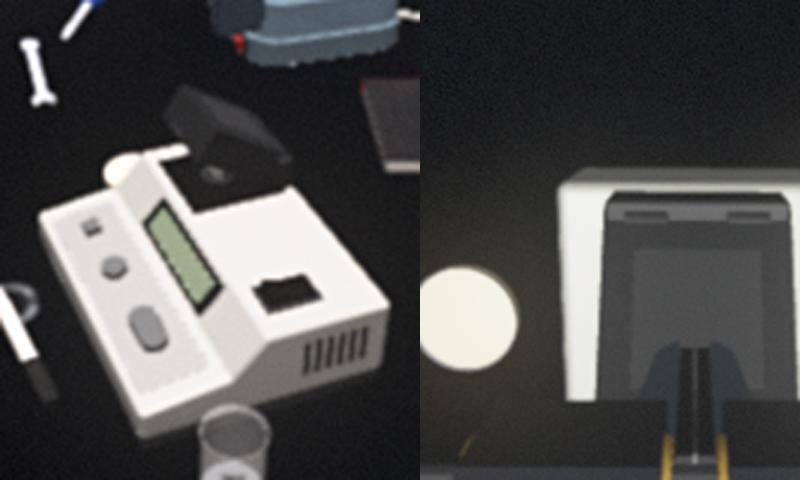

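The rocker seems to have flipped: in the side crop its near (left) end now stands up. I check before and after closely before touching the lid.

Run:
```python
from h import *
a=cv2.imread("pics/side0.png");b=env.grab_frame("side")[:,:,::-1]
cv2.imwrite("pics/r3.png",np.hstack([cv2.resize(x[230:265,280:330],(400,280),interpolation=2) for x in(a,b)]))
```

```text
(no output)
```

View pics/r3.png

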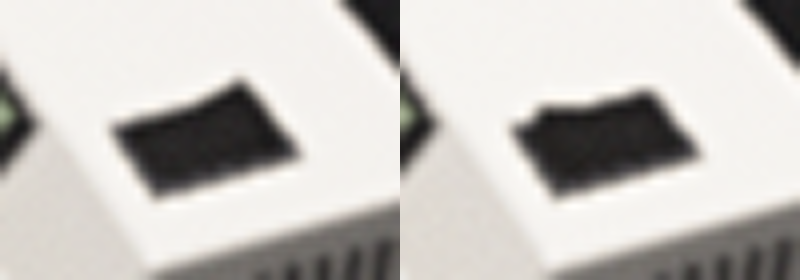

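The rocker is flipped on: the far corner is down, the near end is up, and the photometer is unmoved. The TCP is about 30 mm in front of the hinge and mid-lid, so I push straight down.

```bash
python3 -m jog '[{"dx":0,"dy":0,"dz":-0.02,"wx":0,"wy":0,"wz":0,"grip":1},{"dx":0,"dy":0,"dz":-0.015,"wx":0,"wy":0,"wz":0,"grip":1},{"dx":0,"dy":0,"dz":-0.005,"wx":0,"wy":0,"wz":0,"grip":1},{"dx":0,"dy":0,"dz":0,"wx":0,"wy":0,"wz":0,"grip":1}]' | egrep 'pos|force'
for i in 1 2 3 4; do python3 -m jog '[{"dx":0,"dy":0,"dz":-0.004,"wx":0,"wy":0,"wz":0,"grip":1},{"dx":0,"dy":0,"dz":-0.004,"wx":0,"wy":0,"wz":0,"grip":1},{"dx":0,"dy":0,"dz":-0.002,"wx":0,"wy":0,"wz":0,"grip":1}]' | egrep 'pos|force'; done
```

```text
ee_pos: [626.3, -26.6, 171.6]
force: [0.4, 0.2, 0.8]
ee_pos: [626.8, -25.7, 162.5]
force: [-0.2, -0.4, -0.2]
ee_pos: [626.4, -25.5, 152.0]
force: [0.4, 0.9, -0.0]
ee_pos: [626.5, -25.6, 142.0]
force: [-0.2, -0.4, 0.8]
ee_pos: [626.4, -25.6, 132.0]
force: [0.0, -0.2, 0.2]
```

```bash
for i in 1 2 3 4; do python3 -m jog '[{"dx":0,"dy":0,"dz":-0.002,"wx":0,"wy":0,"wz":0,"grip":1},{"dx":0,"dy":0,"dz":-0.002,"wx":0,"wy":0,"wz":0,"grip":1},{"dx":0,"dy":0,"dz":0,"wx":0,"wy":0,"wz":0,"grip":1}]' | egrep 'pos|force'; done
```

```text
ee_pos: [626.6, -25.6, 128.1]
force: [-0.9, -0.8, -0.1]
ee_pos: [626.6, -25.6, 124.2]
force: [-0.6, -0.4, -0.3]
ee_pos: [626.5, -25.6, 120.1]
force: [0.3, 0.8, 0.0]
ee_pos: [626.5, -25.6, 116.1]
force: [0.2, -0.6, -0.9]
```

No contact force was felt, so I look.

Run:
```python
from h import *
s=env.grab_frame("side")[:,:,::-1]
cv2.imwrite("pics/s4.png",cv2.resize(s[130:310,200:380],(560,560),interpolation=2))
```

```text
(no output)
```

View pics/s4.png

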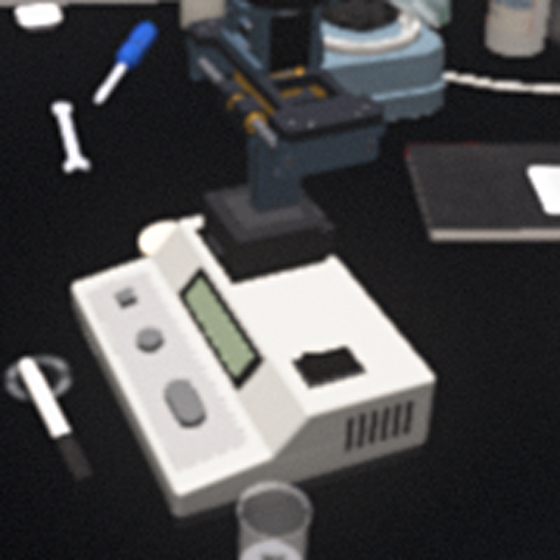

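The lid has followed the finger and is nearly shut. The hinge force is just too small for the sensor. I continue gently until the stop is felt.

```bash
for i in 1 2 3 4; do python3 -m jog '[{"dx":0,"dy":0,"dz":-0.001,"wx":0,"wy":0,"wz":0,"grip":1},{"dx":0,"dy":0,"dz":0,"wx":0,"wy":0,"wz":0,"grip":1},{"dx":0,"dy":0,"dz":0,"wx":0,"wy":0,"wz":0,"grip":1}]' | egrep 'pos|force'; done
```

```text
ee_pos: [626.7, -25.6, 115.4]
force: [0.4, 0.7, 0.6]
ee_pos: [626.8, -25.6, 114.8]
force: [0.6, -0.2, 1.8]
ee_pos: [626.8, -25.6, 114.7]
force: [-1.7, 0.9, 8.1]
ee_pos: [626.8, -25.6, 114.7]
force: [-3.8, 0.8, 11.2]
```

The lid is shut: firm stop at 114.7 with 11 N. Next I retreat and go over the zero key.

```bash
python3 -m jog '[{"dx":0,"dy":0,"dz":0.01,"wx":0,"wy":0,"wz":0,"grip":1},{"dx":0,"dy":0,"dz":0.03,"wx":0,"wy":0,"wz":0,"grip":1},{"dx":-0.025,"dy":-0.018,"dz":0.02,"wx":0,"wy":0,"wz":0,"grip":1},{"dx":-0.03,"dy":-0.022,"dz":0,"wx":0,"wy":0,"wz":0,"grip":1},{"dx":-0.03,"dy":-0.022,"dz":0,"wx":0,"wy":0,"wz":0,"grip":1},{"dx":-0.014,"dy":-0.0115,"dz":0,"wx":0,"wy":0,"wz":0,"grip":1},{"dx":0,"dy":0,"dz":0,"wx":0,"wy":0,"wz":0,"grip":1},{"dx":0,"dy":0,"dz":0,"wx":0,"wy":0,"wz":0,"grip":1}]'
python3 - <<'E'
from h import *
c=env.get_calibration("wrist");w=env.grab_frame("wrist")[:,:,::-1];b=env.grab_frame("side")[:,:,::-1]
print(env.state()["ee_pos"].round(1))
cv2.imwrite("pics/s5.png",np.hstack([cv2.resize(b[150:310,210:370],(400,400),interpolation=2),cv2.resize(w,(400,300))[:300] if 0 else cv2.copyMakeBorder(cv2.resize(w,(400,300)),0,100,0,0,0)]))
E
```

```text
time_s: 10.55
ee_pos: [528.6, -99.1, 172.7]
ee_rot: [180.0, -0.1, 17.3]
force: [0.2, -0.3, 0.3]
gripper_width: 0.6
[528.9 -98.6 172.4]
```

View pics/s5.png

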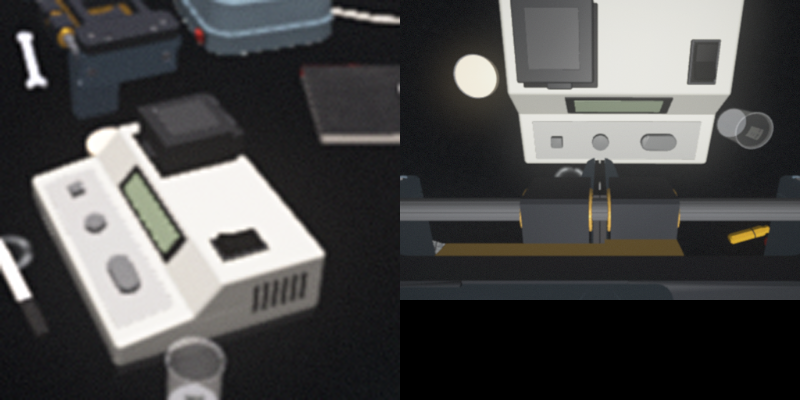

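The lid is shut, the rocker is still on, and the fingers line up with the zero key (column 600 in the crop). I descend.

```bash
python3 -m jog '[{"dx":0,"dy":0,"dz":-0.03,"wx":0,"wy":0,"wz":0,"grip":1},{"dx":0,"dy":0,"dz":-0.03,"wx":0,"wy":0,"wz":0,"grip":1},{"dx":0,"dy":0,"dz":-0.03,"wx":0,"wy":0,"wz":0,"grip":1},{"dx":0,"dy":0,"dz":-0.014,"wx":0,"wy":0,"wz":0,"grip":1},{"dx":0,"dy":0,"dz":-0.006,"wx":0,"wy":0,"wz":0,"grip":1},{"dx":0,"dy":0,"dz":0,"wx":0,"wy":0,"wz":0,"grip":1},{"dx":0,"dy":0,"dz":0,"wx":0,"wy":0,"wz":0,"grip":1}]' | egrep 'pos|force'
for i in 1 2 3 4; do python3 -m jog '[{"dx":0,"dy":0,"dz":-0.001,"wx":0,"wy":0,"wz":0,"grip":1},{"dx":0,"dy":0,"dz":-0.001,"wx":0,"wy":0,"wz":0,"grip":1},{"dx":0,"dy":0,"dz":0,"wx":0,"wy":0,"wz":0,"grip":1}]' | egrep 'pos|force'; done
```

```text
ee_pos: [528.8, -98.9, 63.1]
force: [0.1, -0.3, -0.7]
ee_pos: [527.9, -99.1, 60.9]
force: [0.4, 0.8, -0.1]
ee_pos: [527.6, -99.1, 58.4]
force: [0.5, 0.0, 0.1]
ee_pos: [527.6, -99.1, 56.3]
force: [0.6, 0.4, 0.3]
ee_pos: [527.8, -99.1, 54.6]
force: [-0.1, 1.0, 1.9]
```

```bash
for i in 1 2 3; do python3 -m jog '[{"dx":0,"dy":0,"dz":-0.001,"wx":0,"wy":0,"wz":0,"grip":1},{"dx":0,"dy":0,"dz":0,"wx":0,"wy":0,"wz":0,"grip":1},{"dx":0,"dy":0,"dz":0,"wx":0,"wy":0,"wz":0,"grip":1}]' | egrep 'pos|force'; done
```

```text
ee_pos: [527.9, -99.1, 53.6]
force: [0.3, 1.0, 2.6]
ee_pos: [528.0, -99.1, 52.6]
force: [0.7, 1.1, 3.4]
ee_pos: [528.1, -99.0, 51.6]
force: [0.1, 2.9, 3.2]
```

The force follows the spring (about 3.3 N, travel near 4 mm), so the zero key is pressed. I release it, move to the read key and repeat.

```bash
python3 -m jog '[{"dx":0,"dy":0,"dz":0.008,"wx":0,"wy":0,"wz":0,"grip":1},{"dx":0,"dy":0,"dz":0.02,"wx":0,"wy":0,"wz":0,"grip":1},{"dx":0.0065,"dy":-0.0225,"dz":0.01,"wx":0,"wy":0,"wz":0,"grip":1},{"dx":0.0075,"dy":-0.023,"dz":0,"wx":0,"wy":0,"wz":0,"grip":1},{"dx":0.007,"dy":-0.023,"dz":0,"wx":0,"wy":0,"wz":0,"grip":1},{"dx":0,"dy":0,"dz":0,"wx":0,"wy":0,"wz":0,"grip":1},{"dx":0,"dy":0,"dz":-0.02,"wx":0,"wy":0,"wz":0,"grip":1},{"dx":0,"dy":0,"dz":-0.008,"wx":0,"wy":0,"wz":0,"grip":1},{"dx":0,"dy":0,"dz":0,"wx":0,"wy":0,"wz":0,"grip":1},{"dx":0,"dy":0,"dz":0,"wx":0,"wy":0,"wz":0,"grip":1}]' | egrep 'pos|force'
for i in 1 2 3; do python3 -m jog '[{"dx":0,"dy":0,"dz":-0.001,"wx":0,"wy":0,"wz":0,"grip":1},{"dx":0,"dy":0,"dz":-0.001,"wx":0,"wy":0,"wz":0,"grip":1},{"dx":0,"dy":0,"dz":0,"wx":0,"wy":0,"wz":0,"grip":1}]' | egrep 'pos|force'; done
```

```text
ee_pos: [548.4, -167.1, 61.5]
force: [0.5, -0.4, -1.1]
ee_pos: [548.8, -167.5, 59.8]
force: [-0.2, -0.6, 0.8]
ee_pos: [548.6, -167.6, 57.3]
force: [-0.3, -0.5, -0.8]
ee_pos: [548.8, -167.6, 55.5]
force: [0.1, 0.5, 1.3]
```

```bash
for i in 1 2 3 4; do python3 -m jog '[{"dx":0,"dy":0,"dz":-0.001,"wx":0,"wy":0,"wz":0,"grip":1},{"dx":0,"dy":0,"dz":0,"wx":0,"wy":0,"wz":0,"grip":1},{"dx":0,"dy":0,"dz":0,"wx":0,"wy":0,"wz":0,"grip":1}]' | egrep 'pos|force'; done
```

```text
ee_pos: [548.9, -167.6, 54.7]
force: [0.9, 0.9, 1.6]
ee_pos: [549.0, -167.6, 53.6]
force: [1.1, 0.3, 3.4]
ee_pos: [549.1, -167.6, 52.6]
force: [1.8, 1.1, 3.3]
ee_pos: [549.2, -167.5, 51.7]
force: [2.1, 0.5, 4.5]
```

The read key is pressed too, at about 4 N. I retreat and check.

```bash
python3 -m jog '[{"dx":0,"dy":0,"dz":0.008,"wx":0,"wy":0,"wz":0,"grip":1},{"dx":0,"dy":0,"dz":0.03,"wx":0,"wy":0,"wz":0,"grip":1},{"dx":0,"dy":0,"dz":0.04,"wx":0,"wy":0,"wz":0,"grip":1},{"dx":0,"dy":0,"dz":0.04,"wx":0,"wy":0,"wz":0,"grip":1},{"dx":0,"dy":0,"dz":0.04,"wx":0,"wy":0,"wz":0,"grip":1},{"dx":-0.03,"dy":-0.03,"dz":0,"wx":0,"wy":0,"wz":0,"grip":1},{"dx":-0.03,"dy":-0.03,"dz":0,"wx":0,"wy":0,"wz":0,"grip":1},{"dx":-0.03,"dy":-0.03,"dz":0,"wx":0,"wy":0,"wz":0,"grip":1},{"dx":-0.03,"dy":-0.03,"dz":0,"wx":0,"wy":0,"wz":0,"grip":1},{"dx":-0.03,"dy":-0.03,"dz":0,"wx":0,"wy":0,"wz":0,"grip":1}]'
python3 -m jog '[{"dx":-0.03,"dy":-0.03,"dz":0,"wx":0,"wy":0,"wz":0,"grip":1},{"dx":-0.03,"dy":-0.03,"dz":0,"wx":0,"wy":0,"wz":0,"grip":1},{"dx":-0.03,"dy":-0.03,"dz":0,"wx":0,"wy":0,"wz":0,"grip":1},{"dx":-0.03,"dy":-0.03,"dz":0,"wx":0,"wy":0,"wz":0,"grip":1},{"dx":0,"dy":0,"dz":0,"wx":0,"wy":0,"wz":0,"grip":1}]'
python3 - <<'E'
from h import *
t=env.grab_frame("top")[:,:,::-1];b=env.grab_frame("side")[:,:,::-1]
t0=cv2.imread("pics/top0.png")
g=cv2.cvtColor(np.ascontiguousarray(t),6);m=np.zeros_like(g);m[110:235,240:375]=(g[110:235,240:375]>135)*255
for c in cv2.findContours(m,cv2.RETR_CCOMP,cv2.CHAIN_APPROX_NONE)[0]:
    if cv2.contourArea(c)>150:print(cv2.contourArea(c),cv2.boundingRect(c))
cv2.imwrite("pics/f6.png",np.vstack([np.hstack([x[110:260,205:400] for x in(t0,t)]),np.hstack([x[160:310,190:385] for x in(cv2.imread("pics/side0.png"),b)])]).repeat(2,0).repeat(2,1)[:600])
E
```

```text
time_s: 17.55
ee_pos: [395.9, -318.1, 209.0]
ee_rot: [-179.9, 0.2, 17.4]
force: [0.3, -0.9, 0.3]
gripper_width: 0.4
time_s: 18.05
ee_pos: [274.3, -439.7, 208.9]
ee_rot: [-179.9, 0.2, 17.0]
force: [0.4, 0.8, -0.5]
gripper_width: 0.7
193.5 (289, 172, 41, 17)
7432.0 (245, 118, 122, 111)
569.0 (283, 167, 53, 26)
270.5 (332, 137, 19, 23)
```

View pics/f6.png

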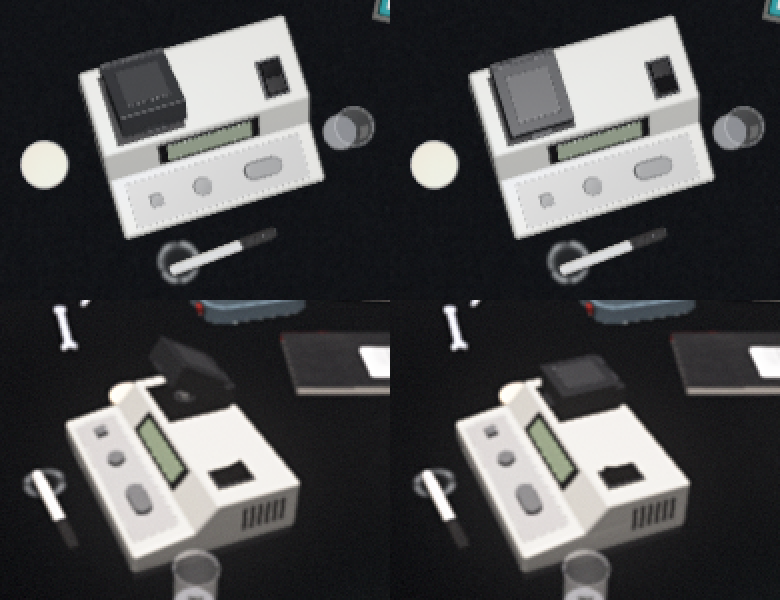

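The before and after views match: nothing shifted, the lid is shut, the rocker is on and the keys are up.

```bash
python3 -c "
from workcell import env
env.job_done()"
```

```text
the job is handed in; nothing more can be done
```

I switched the photometer on, shut the lid, tapped the zero key, let it come up, then tapped the read key. The job was handed in about 18 s into the 48 s limit; no verdict was reported.

- **Rocker:** the far end went down to a stop at 86.6 mm with about 6 N. The side view shows it flipped, with the near end now raised.
- **Lid:** it met a firm stop at 114.7 mm with about 11 N and looks shut in both views. The hinge force on the way down was too small to show on the wrist sensor, so I checked it with a picture midway.
- **Keys:** each was pressed about 4 mm down, judged from finger height and a spring force of 3.2–4.5 N. I released each one and backed off 30 mm or more. I did not go near the menu key.
- **Scene:** in the final top view the photometer's outline has the same pixel bounds as at the start. By eye, the beaker, petri dish and marker pen are also where they were. The blank tube is hidden under the shut lid, so I could not see it at the end.

Early on, the two cameras disagreed by 2–3 mm, and key heights measured from both views came out 5–7 mm below the text's. I worked from the top view at the text's heights; the wrist view and the contact heights then agreed with that. The first two move commands were refused because I had left out some fields. No check failed.

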